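# Pack a dental case box in two layers

## Robot

A 7-joint arm with a two-finger parallel gripper is mounted at the origin on the work surface. World frame = base frame: x ahead of the robot, y to its left, z up, the work surface at z = 0. Lengths are in m, angles in rad, forces in N, time in s.
With the tool pointing down it reaches from about 0.4 to 0.9 m from the base axis. Payload 5.6 kg.
Tool frame: the origin (TCP) lies on the centre line of the jaws, within the pads' length; the fingertips stand 17 mm ahead of it and the grasp point (between the pads) lies 2 mm behind it (finger_overhang is the distance from the TCP to the fingertips, in m); z points along the fingers, y is the line along which they close (so a half turn about z gives the same grasp; the last joint's range is limited). The gripper opens to 92 mm and grips with 3 to 60 N. Pads are 20 mm wide; open, the fingers measure 128 mm over their backs; the gripper's body (75 mm by 189 mm) begins 69 mm behind the grasp point.
Start: joints at [1.268, 0.468, -0.012, 1.603, 0.006, 1.071, -0.056], TCP at [0.167, -0.628, 0.232] pointing down, gripper open.
Joint ranges: [-2.53, 2.53], [-0.31, 2.02], [-1.57, 1.55], [0.28, 2.44], [-1.29, 4.43], [0.15, 1.84], [-2.92, 2.92]. Speed limits (rad/s): [2.57, 2.57, 3.14, 3.14, 3.14, 3.14, 3.14].

## Interface

Orientations are given as a rotation vector (axis times angle).
In Python, from station import * gives the robot as it stands.
- The arm moves only by the tool step_arm, never from a script. Its argument "moves" is a list that holds one entry, the list of rows, each a list of 6 numbers: the shift along the tool's x, y, z in units of 40 mm (1.0 is 40 mm), then the turn, a rotation vector about the tool's x, y, z in units of 5 degrees (1.0 is 5 degrees). In form: [[[x, y, z, rx, ry, rz], ...]]. A call has 1 to 5 rows; each row shifts and turns the commanded pose from where the row before left it, along the tool's axes as they then stand; what a row does not reach is not made up. A row lasts 1/8 s, in which the tool goes at most 62.5 mm and 10.7 degrees, less where a joint would pass 70% of its speed; a pose out of reach is approached as far as the arm can. A call with a number of a shift or a turn outside -1 to 1 is refused whole. A call with a gripper value outside its range is refused whole. "hand" is the opening, from 0 (shut) to 1 (fully open), set as the call begins (left out, the last holds). The fingers move at their own pace and stop on an object; the grip force is fixed at half the most. Time passes only in rows, so rows that do not move let the fingers close. It gives the time, the measured TCP pose, the force, the opening and the grip force at its end, in the units of the state.
- sense(): the state, without advancing time (a new reading comes with each control period).
- read_camera(name): name is "scene" or "top"; returns a dict with "frame" (400x640x3 uint8, red, green, blue), "range_z" (400x640 float32, m along the optical axis (not along the pixel's ray), 0 where there is no reading), "fx", "fy", "cx", "cy" (pixels), "R" (3x3) and "t" (3): a world point X has camera coordinates R X + t. Camera axes: x right, y down, z forward; pixel columns grow to the right and rows downward; lengths in m; the calibration is good to about 2 mm. A picture is of the moment at which its call begins.
- sign_off(): hands the job in; it is judged then, once.
Trained networks look in the newest picture that a camera, given by its name, has taken for a name from the list of things; names that differ only in an ending like _2 or _b are one class to them, and where a whole thing is asked for, a point or a joint stands for the part that bears it (a point fixed in the world has none). Each returns a list of dicts, best first, with "p" (0 to 1); they miss things now and then, are a little off and sometimes report something else, mostly with a low value. They report only what shows in the picture. A call takes as long as a camera call. They do not tell look-alikes from the thing itself.
- outline_of(name, camera): "region" (400x640 bool, what is visible of it) and "xy" ([column, row] in pixels, amid what is visible of it).
The state is a dict: "time_s": time; "q": joint angles; "joint_velocities": joint speeds; "joint_efforts": joint torques, N m; "tool_pos": TCP position; "tcp_rot": TCP orientation; "ft_force": force on the tool from outside, world axes, zero at the start; "wrist_torque": the same for the moment, N m; "finger_gap": opening from 0.0 (shut) to 1.0 (fully open); "finger_force": force on a finger pad.
Only numpy, scipy, OpenCV 4.12 (cv2) and the standard library are available. Lean on these libraries where they do the work, as an engineer would, in place of code of your own. Each camera call takes 0.05 s, during which the arm holds its last target. There are 200 camera calls.

## Task

Pack this case for dispatch: lay the horseshoe-shaped plaster cast flat in the wide nest and the narrow quadrant cast flat in the narrow nest on the floor of the case box, then lift the metal divider off its sloping stand and fit it in the box so that it lies level on its supports over the casts, handle up. Finally lay the metal impression tray flat on the divider, the right way up (open channel upwards), on either side of its handle and inside the box walls. The casts are brittle, so set them down rather than drop them, and do not disturb the articulator, jar and wax spatula.

Things in the scene. Friction and masses are not known exactly. Their poses are not given: they have to be found in the camera images.
- case_box: Fixed grey open box, 150 mm (x) by 230 mm (y), 75 mm high; walls and floor 5 mm. Origin: centre of underside, z up. On its floor two nests, each a rectangle of ribs 4 mm thick, 9 mm high; between them a cross wall along x (y = 15 to 20 mm). Cross wall and 13 mm square posts in the inner corners have tops 50 mm above the underside and carry the divider.
- wide_nest (a point): Centre of the wide nest on the box's floor (5 mm above the underside, at y = -47.5 mm in the box frame). Inside the ribs it is 79 mm along box x and 62 mm along box y. The space from box wall to cross wall is 125 mm along y. Axes as the box.
- narrow_nest (a point): Centre of the narrow nest on the box's floor (5 mm above the underside, at y = +65 mm in the box frame). Inside the ribs it is 78 mm along box x and 42 mm along box y. The space from box wall to cross wall is 90 mm along y. Axes as the box.
- arch_cast: Loose buff dental-stone cast of a whole jaw, D-shaped base 71 mm long (x, round end at +x), 54 mm wide (y), with upright sides 32 mm high; horseshoe of teeth on top, 42 mm high in all, about 160 g. Origin: centre of underside, z up. Starts flat on the bench. Goes in the wide nest, length along box x, either way round.
- quadrant_cast: Loose buff dental-stone cast of a quarter jaw, straight block 70 mm long (x), 34 mm wide (y), sides 32 mm high; one row of teeth on top, 42 mm high in all, about 100 g. Origin: centre of underside, z up. Starts flat on the bench. Goes in the narrow nest, length along box x, either way round.
- divider: Loose aluminium plate 132 (x) by 212 (y) by 4 mm with an upright handle fin mid-plate, 60 mm long (x), 10 mm thick (y), top 40 mm above the underside; 180 g. Origin: centre of underside, z out along the fin. Starts on the stand tilted 30 degrees, +x edge high, upper face leaning to the box's side. Fits the box with 4 mm spare each side, either way round; home: underside 50 mm above box underside.
- stand: Fixed dark steel sloping stand, foot 150 mm (x) by 170 mm (y); sloping face 136 mm up the slope by 200 mm wide, rising towards +x at 30 degrees, its middle 58 mm above the bench; a lip stands 12 mm out of the face along the lower (-x) edge, against which the divider's lower edge rests. The face looks towards the side where the box is. Origin at the centre of the underside, z up.
- impression_tray: Loose steel impression tray: U-shaped channel 60 mm long (x) by 55 mm wide (y) with outer walls 20 mm high, and a flat handle 16 mm wide that runs from x = 29 to 73 mm, 10 to 13 mm above the underside; about 90 g. Origin under the middle of the U, at the underside, z up (open channel upwards). Starts flat on the bench.
- articulator: Bystander: dark steel hinged jaw holder, 85 x 85 mm, 105 mm tall, origin at the centre of the underside.
- jar: Bystander: closed jar, 64 mm diameter, 85 mm tall, origin at the centre of the underside.
- wax_spatula: Bystander: spatula about 170 mm long lying flat, origin under its middle.
Mind the look-alikes: they are no part of the job. Of the things that look like the divider, the largest one is meant.

How it is judged:
By the outcome, as a careful person would: the job done as asked, in the order asked, and still so for the second after the job is handed in, with the robot touching nothing.
It also fails if it takes over 72 s, if anything falls off the work surface, if the arm or the gripper's body presses on something with over 40 N, if the wrist force passes 120 N, or if a joint passes its speed limit or range.

## Working session

There is one attempt and no reset: what is moved stays moved. The work goes in short steps, Python scripts to look and compute and a tool call to move; the robot and the scene stay as the last step left them, time stands still between calls to the robot, and variables do not carry over. Pictures are saved under pics/ and viewed, at most 10 in all, crops included, and the job is handed in when it is done.

Besides the shell and the picture viewer there is one more tool, called after "Emit:" as a command line: name --argument value ..., lists and objects as JSON in quotes. step_arm: Moves the arm, as the interface text tells. Its arguments: {"type":"object","properties":{"moves":{"type":"array","items":{"type":"array","items":{"type":"array","items":{"type":"number"}}}},"hand":{"type":"number"}},"required":["moves"]}

```bash
ls; mkdir -p pics; python3 - <<'E'
from station import *
import cv2,numpy as np
s=sense();print(s['time_s'],s['tool_pos'],s['tcp_rot'])
ims=[]
for n in ['scene','top']:
    c=read_camera(n);np.savez(f'{n}0.npz',**c)
    cv2.imwrite(f'pics/{n}0.png',cv2.cvtColor(c['frame'],cv2.COLOR_RGB2BGR))
    print(n,c['fx'],c['cx'],c['cy'],np.round(c['R'],3).tolist(),c['t'])
    for o in ['case_box','arch_cast','quadrant_cast','divider','stand','impression_tray','articulator','jar','wax_spatula']:
        for d in outline_of(o,n):
            if d['p']<.15: continue
            m=d['region'];v,u=np.nonzero(m);z=c['range_z'][v,u];k=z>0
            P=np.c_[(u-c['cx'])/c['fx']*z,(v-c['cy'])/c['fy']*z,z][k]
            W=(P-c['t'])@c['R']
            print(o,round(d['p'],2),np.round(d['xy']),m.sum(),np.round(np.median(W,0),3) if len(W) else'',np.round(np.percentile(W,2,0),3),np.round(np.percentile(W,98,0),3))
E
```

```text
pics
0.0 [ 0.16674038 -0.62766932  0.23066124] [-3.11342020e+00 -4.06569212e-01  5.66844220e-04]
scene 430.5895310029552 326.4846344239238 202.76811829746427 [[0.022, 1.0, -0.022], [0.652, -0.031, -0.758], [-0.758, 0.003, -0.652]] [ 0.09587652 -0.26742436  1.53101782]
case_box 0.62 [358. 231.] 5882 [ 0.532 -0.02   0.031] [ 0.472 -0.135  0.002] [0.638 0.09  0.076]
arch_cast 0.77 [442. 190.] 431 [0.409 0.228 0.032] [0.357 0.205 0.003] [0.424 0.256 0.043]
quadrant_cast 0.75 [510. 211.] 507 [0.496 0.373 0.028] [0.439 0.353 0.   ] [0.525 0.407 0.043]
quadrant_cast 0.3 [443. 193.] 459 [0.406 0.228 0.032] [0.356 0.205 0.003] [0.424 0.258 0.043]
divider 0.88 [224. 216.] 3317 [ 0.515 -0.367  0.065] [ 0.4   -0.429  0.028] [ 0.607 -0.305  0.094]
divider 0.83 [256. 161.] 956 [ 0.253 -0.318  0.029] [ 0.202 -0.395  0.025] [ 0.298 -0.245  0.033]
divider 0.52 [482. 256.] 406 [0.622 0.266 0.012] [0.573 0.244 0.   ] [0.665 0.303 0.021]
stand 0.91 [242. 242.] 801 [ 0.556 -0.339  0.006] [ 0.436 -0.45  -0.001] [ 0.594 -0.286  0.04 ]
impression_tray 0.73 [476. 254.] 401 [0.62  0.264 0.012] [0.572 0.242 0.
[... 861 characters left out ...]
75 -0.522  0.034]
divider 0.76 [415. 207.] 3275 [ 0.496 -0.368  0.066] [ 0.399 -0.427  0.029] [ 0.6   -0.305  0.096]
divider 0.56 [399. 296.] 1967 [ 0.247 -0.317  0.03 ] [ 0.2   -0.392  0.025] [ 0.297 -0.242  0.034]
stand 0.62 [391. 210.] 477 [ 0.505 -0.303  0.026] [ 0.417 -0.433  0.001] [ 0.603 -0.284  0.093]
impression_tray 0.73 [205. 176.] 399 [0.609 0.268 0.009] [ 0.568  0.244 -0.001] [0.658 0.306 0.021]
articulator 0.68 [382. 139.] 974 [ 0.691 -0.274  0.1  ] [ 0.655 -0.324  0.   ] [ 0.745 -0.238  0.105]
jar 0.77 [258. 125.] 507 [0.738 0.088 0.081] [0.718 0.062 0.004] [0.773 0.118 0.089]
wax_spatula 0.93 [300. 258.] 846 [ 0.358 -0.029  0.004] [ 0.303 -0.065 -0.001] [ 0.461 -0.002  0.021]
```

```bash
python3 - <<'E'
import cv2
a=cv2.imread('pics/top0.png');b=cv2.imread('pics/scene0.png')
cv2.imwrite('pics/topc.png',cv2.resize(a[60:360,130:530],None,fx=2,fy=2,interpolation=cv2.INTER_CUBIC))
E
```

```text
(no output)
```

View pics/topc.png

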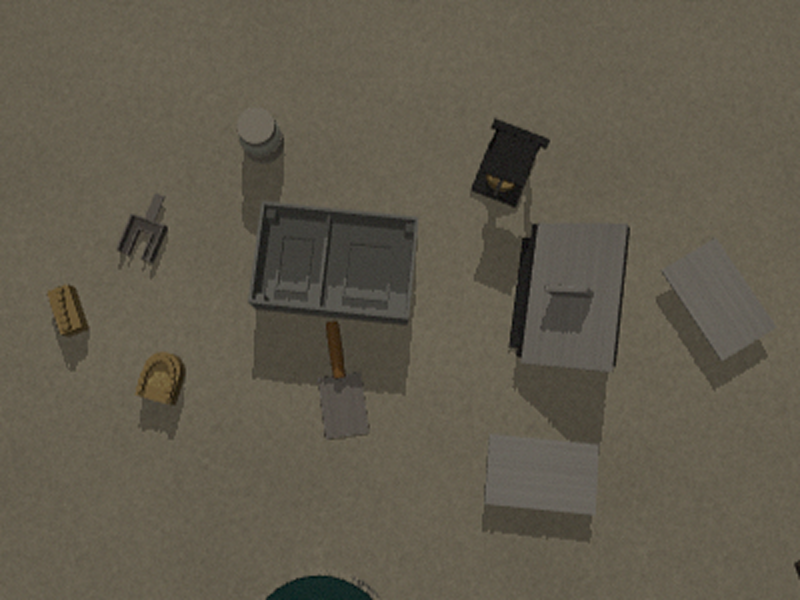

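View pics/scene0.png

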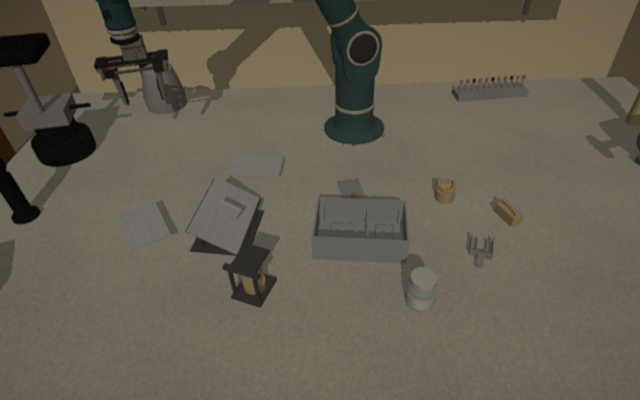

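The divider candidates in the top image are (488,211), (399,296) and (415,207). The last is tilted on the stand, has a fin and is the largest, so it fits. I'll confirm it in one crop and fit the poses.

```bash
cat > h.py <<'E'
import numpy as np,cv2
from scipy.spatial.transform import Rotation as Ro
def cloud(c,reg=None):
    z=c['range_z'];v,u=np.nonzero((z>0) if reg is None else (z>0)&reg);z=z[v,u]
    return (np.c_[(u-c['cx'])/c['fx']*z,(v-c['cy'])/c['fy']*z,z]-c['t'])@c['R']
def rect(p):
    (c,s,a)=cv2.minAreaRect((p[:,:2]*1000).astype(np.float32)); return np.round(c,1),np.round(s,1),round(a,1)
def plan(pos,yaw=None,R=None,s=None,cmd=None):
    """shift in current tool axes (units 40mm), turn rotvec in tool axes (units 5 deg); yaw: tool x axis heading, tool down"""
    p0,r0=(np.array(s['tool_pos']),Ro.from_rotvec(s['tcp_rot'])) if cmd is None else cmd
    if R is None: R=Ro.from_matrix(np.c_[[np.cos(yaw),np.sin(yaw),0],[np.sin(yaw),-np.cos(yaw),0],[0,0,-1]])
    d=r0.inv().apply(np.array(pos)-p0)/.04; w=np.degrees((r0.inv()*R).as_rotvec())/5
    print('shift',np.round(d,2),'turn',np.round(w,2)); return np.array(pos),R
E
python3 - <<'E'
from h import *
L={n:dict(np.load(n+'0.npz')) for n in('scene','top')}
C={n:cloud(L[n]) for n in L}
def sel(p,x0,x1,y0,y1,z0,z1): return p[(p[:,0]>x0)&(p[:,0]<x1)&(p[:,1]>y0)&(p[:,1]<y1)&(p[:,2]>z0)&(p[:,2]<z1)]
for n,p in C.items():
    print(n)
    print('bench z',np.median(sel(p,.4,.6,.1,.19,-.02,.02)[:,2]))
    print('box top',rect(sel(p,.43,.68,-.16,.12,.07,.082)))
    print('arch',rect(sel(p,.33,.46,.17,.29,.027,.06)), 'teeth',rect(sel(p,.33,.46,.17,.29,.038,.06)))
    print('quad',rect(sel(p,.42,.56,.32,.44,.027,.06)),'teeth',rect(sel(p,.42,.56,.32,.44,.038,.06)))
    t=sel(p,.54,.7,.22,.33,.006,.03);print('tray',rect(t),np.percentile(t[:,2],[50,90,99]))
    q=sel(p,.36,.64,-.46,-.28,.024,.11)
    # plate plane
    import numpy as np
    best=None;rng=np.random.default_rng(0)
    for i in range(300):
        a=q[rng.choice(len(q),3,False)];nn=np.cross(a[1]-a[0],a[2]-a[0]);l=np.linalg.norm(nn)
        if l<1e-6: continue
        nn/=l; nn*=np.sign(nn[2])
        k=abs((q-a[0])@nn)<.002
        if best is None or k.sum()>best.sum(): best=k
    m=q[best];c0=m.mean(0);nn=np.linalg.svd(m-c0)[2][2];nn*=np.sign(nn[2])
    az=np.arctan2(nn[1],nn[0]);ex=-np.array([nn[0],nn[1],0]);ex/=np.linalg.norm(ex)
    ex=ex-nn*(ex@nn);ex/=np.linalg.norm(ex);ey=np.cross(nn,ex)
    print('plane n',nn,'tilt',np.degrees(np.arccos(nn[2])),'az',np.degrees(az),best.sum())
    r=rect(np.c_[(m-c0)@ex,(m-c0)@ey]);print('plate in plane',r)
    cen=c0+ex*r[0][0]/1000+ey*r[0][1]/1000;print('plate top centre',cen)
    h=(q-c0)@nn;f=q[(h>.028)&(h<.042)&(abs((q-cen)@ex)<.05)]
    g=np.c_[(f-cen)@ex,(f-cen)@ey,(f-cen)@nn];print('fin',len(f),rect(g),np.percentile(g[:,2],[50,95]))
a=cv2.cvtColor(L['top']['frame'],cv2.COLOR_RGB2BGR);k=lambda y,x,h,w:cv2.resize(a[y:y+h,x:x+w],(400,400),interpolation=cv2.INTER_CUBIC)
cv2.imwrite('pics/crop1.png',np.hstack([k(160,365,100,100),k(150,180,60,60)]))
E
```

```text
scene
bench z 1.7943311345325858e-05
box top (array([551.9, -22.6]), array([229.9, 157.1]), 83.9)
arch (array([388.7, 232.4]), array([52.6, 73. ]), 77.4) teeth (array([388.7, 231.1]), array([51. , 61.2]), 72.7)
quad (array([489.7, 379.5]), array([70. , 37.4]), 21.5) teeth (array([488.8, 378.4]), array([65., 13.]), 14.1)
tray (array([603. , 274.1]), array([ 58.8, 143.2]), 66.3) [0.01365298 0.02019913 0.02253054]
plane n [0.07689013 0.4933126  0.86644711] tilt 29.95164099157432 az 81.14087965253633 2393
plate in plane (array([  0.1, -12.7]), array([215. , 134.7]), 89.9)
plate top centre [ 0.50323144 -0.36646833  0.06152305]
fin 114 (array([-0.9, -0.3]), array([13.8, 58.9]), 88.7) [0.03435782 0.03788089]
top
bench z -1.8700523134195532e-06
box top (array([551.6, -22.4]), array([230.1, 150.9]), 83.7)
arch (array([387.8, 232.4]), array([55. , 70.5]), 74.8) teeth (array([387.9, 232. ]), array([52.3, 57.3]), 74.2)
quad (array([486.3, 379.9]), array([71. , 35.3]), 22.3) teeth (array([485.8, 378.7]), array([62.6, 11. ]), 17.5)
tray (array([628.3, 270.3]), array([134.8,  93.4]), 8.4) [0.0129529  0.02045485 0.02392012]
plane n [0.07878864 0.4990584  0.86297918] tilt 30.34725089631664 az 81.02849957505892 2126
plate in plane (array([-1.5,  2.9]), array([210.7, 137.8]), 90.0)
plate top centre [ 0.50091627 -0.36514323  0.0613388 ]
fin 83 (array([2.2, 0.1]), array([58.6, 10.2]), 0.9) [0.03532403 0.03928303]
```

View pics/crop1.png

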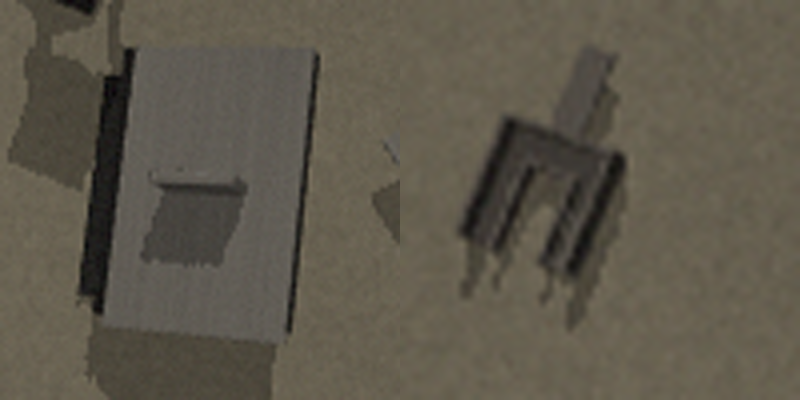

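The crops confirm both. On the left, the tilted plate with the fin is the divider (top image 415,207). On the right, the tray lies channel-up with its handle pointing to +x, −y. I'll set out and swing round in front of the base.

Emit:
step_arm --moves '[[[0.9,-0.9,0,0,0,0],[0.9,-0.9,0,0,0,0],[0.9,-0.9,0,0,0,0],[0.9,-0.9,0,0,0,0],[0.9,-0.9,0,0,0,0]]]' --hand 1

```text
time_s: 1.62
tool_pos: [0.2954, -0.4066, 0.2319]
tcp_rot: [3.114, 0.407, 0.001]
ft_force: [0.8, -0.1, -0.5]
finger_gap: 0.999
finger_force: 0.0
```

Emit:
step_arm --moves '[[[0.9,-0.9,0,0,0,0],[0.9,-0.9,0,0,0,0],[0.9,-0.9,0,0,0,0],[0.9,-0.9,0,0,0,0],[0.9,-0.9,0,0,0,0]]]'

```text
time_s: 2.25
tool_pos: [0.4232, -0.1864, 0.232]
tcp_rot: [3.114, 0.407, 0.001]
ft_force: [0.2, -0.6, 0.7]
finger_gap: 0.999
finger_force: 0.0
```

```bash
python3 - <<'E'
from h import *
from station import *
s=sense();print(s['time_s'],s['tool_pos'],s['tcp_rot'],np.round(s['q'],2),np.round(s['ft_force'],1))
c=plan([.388,.232,.10],np.radians(-15),s=s)
plan([.388,.232,.028],np.radians(-15),cmd=c)
L={n:dict(np.load(n+'0.npz')) for n in('scene','top')}
for n in L:
    p=cloud(L[n]);t=p[(p[:,0]>.56)&(p[:,0]<.68)&(p[:,1]>.235)&(p[:,1]<.315)]
    u=t[(t[:,2]>.015)&(t[:,2]<.026)];v=t[(t[:,2]>.005)&(t[:,2]<.026)]
    print(n,'walls',rect(u),'all',rect(v))
E
```

```text
2.25 [ 0.42316973 -0.18643225  0.23196289] [3.11439289e+00 4.06556785e-01 1.14508956e-03] [ 0.63  0.17 -0.31  2.03  0.06  0.95 -1.03] [ 0.2 -0.6  0.7]
shift [  1.83 -10.34   3.29] turn [ 0.01 -0.01  5.97]
shift [0.  0.  1.8] turn [0. 0. 0.]
scene walls (array([613.8, 270.6]), array([55.4, 91.7]), 70.5) all (array([620.3, 268.2]), array([ 55.3, 105.8]), 70.4)
top walls (array([618.4, 269.4]), array([ 57.4, 102.2]), 71.9) all (array([619.3, 275.1]), array([ 72.6, 106.7]), 69.3)
```

Emit:
step_arm --moves '[[[0.18,-1,0,0,0,0],[0.18,-1,0,0,0,0],[0.18,-1,0,0,0,0],[0.18,-1,0,0,0,0],[0.18,-1,0,0,0,0]]]'

```text
time_s: 2.88
tool_pos: [0.4057, 0.0159, 0.2319]
tcp_rot: [3.115, 0.406, 0.001]
ft_force: [0.5, 1.0, 1.2]
finger_gap: 0.999
finger_force: 0.0
```

Emit:
step_arm --moves '[[[0.18,-1,0,0,0,0],[0.18,-1,0,0,0,0],[0.18,-1,0,0,0,0],[0.18,-1,0,0,0,0],[0.2,-1,0,0,0,0]]]'

```text
time_s: 3.5
tool_pos: [0.39, 0.2187, 0.2319]
tcp_rot: [3.115, 0.406, 0.001]
ft_force: [0.8, -0.5, -0.1]
finger_gap: 1.004
finger_force: 0.0
```

Emit:
step_arm --moves '[[[0,-0.34,0,0,0,0],[0,0,0.5,0,0,1],[0,0,0.5,0,0,1],[0,0,0.5,0,0,1],[0,0,0.5,0,0,1]]]'

```text
time_s: 4.12
tool_pos: [0.3868, 0.2293, 0.1509]
tcp_rot: [3.137, -0.147, 0.0]
ft_force: [-0.1, -0.2, -0.6]
finger_gap: 1.0
finger_force: 0.0
```

Emit:
step_arm --moves '[[[0,0,0.5,0,0,1],[0,0,0.5,0,0,1],[0,0,0.29,0,0,0],[0,0,0,0,0,0]]]'

```text
time_s: 4.62
tool_pos: [0.3863, 0.2299, 0.0995]
tcp_rot: [3.113, -0.412, -0.002]
ft_force: [-0.4, -0.2, 0.8]
finger_gap: 1.001
finger_force: 0.0
```

```bash
cat >> h.py <<'E'
def look(name='top'):
    from station import read_camera,sense
    c=read_camera(name);return c,cloud(c),sense()
def sel(p,x0,x1,y0,y1,z0,z1): return p[(p[:,0]>x0)&(p[:,0]<x1)&(p[:,1]>y0)&(p[:,1]<y1)&(p[:,2]>z0)&(p[:,2]<z1)]
E
python3 - <<'E'
from h import *
c,p,s=look('top')
print(s['tool_pos'],s['tcp_rot'],np.round(s['q'],2),s['time_s'])
print(rect(sel(p,.34,.44,.19,.27,.025,.046)))
i=cv2.cvtColor(c['frame'],cv2.COLOR_RGB2BGR)[190:310,140:300]
c2,p2,s=look('scene');print(rect(sel(p2,.34,.44,.19,.27,.025,.046)))
j=cv2.cvtColor(c2['frame'],cv2.COLOR_RGB2BGR)[120:240,370:530]
cv2.imwrite('pics/a1.png',np.hstack([cv2.resize(k,(400,300)) for k in(i,j)]))
E
```

```text
[0.38662094 0.23035234 0.10005919] [ 3.11420568e+00 -4.11852264e-01 -2.89342404e-04] [-0.18  0.4  -0.51  2.15  0.31  0.66 -2.73] 4.675
(array([394.4, 238.7]), array([36.2, 62.3]), 65.2)
(array([388.6, 232.2]), array([53.4, 71.9]), 76.5)
```

View pics/a1.png

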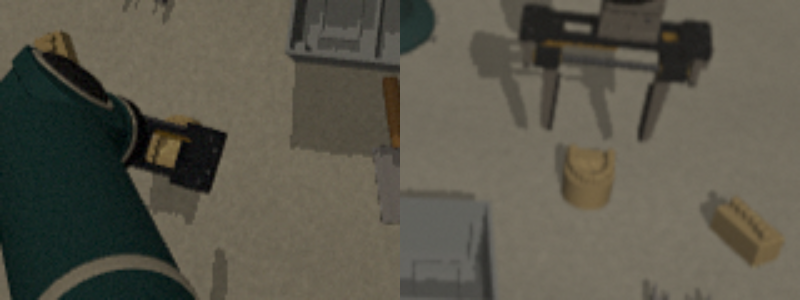

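The right half shows the jaws straddling the arch cast at crop pixel (587,175), well aligned. I'll descend, grip and lift.

Emit:
step_arm --moves '[[[0.05,-0.05,0.6,0,0,0],[0,0,0.6,0,0,0],[0,0,0.35,0,0,0],[0,0,0.2,0,0,0],[0,0,0,0,0,0]]]'

```text
time_s: 5.35
tool_pos: [0.389, 0.2321, 0.03]
tcp_rot: [3.114, -0.413, -0.0]
ft_force: [-0.6, -0.9, 0.3]
finger_gap: 0.998
finger_force: 0.0
```

Emit:
step_arm --moves '[[[0,0,0,0,0,0],[0,0,0,0,0,0],[0,0,0,0,0,0],[0,0,0,0,0,0]]]' --hand 0.4

```text
time_s: 5.85
tool_pos: [0.3892, 0.2321, 0.0302]
tcp_rot: [-3.114, 0.413, -0.001]
ft_force: [0.1, 0.2, 0.4]
finger_gap: 0.589
finger_force: 0.5
```

Emit:
step_arm --moves '[[[0,0,0,0,0,0],[0,0,0,0,0,0]]]' --hand 0.3

```text
time_s: 6.1
tool_pos: [0.3891, 0.2321, 0.0301]
tcp_rot: [-3.114, 0.413, -0.0]
ft_force: [-1.0, -0.1, 3.0]
finger_gap: 0.583
finger_force: 30.0
```

Emit:
step_arm --moves '[[[0,0,-0.4,0,0,0],[0,0,-1,0,0,0],[0,0,-1,0,0,0],[0,0,-0.6,0,0,0],[0,0,0,0,0,-0.8]]]'

```text
time_s: 6.72
tool_pos: [0.3899, 0.2325, 0.1526]
tcp_rot: [-3.125, 0.301, -0.006]
ft_force: [-0.2, -1.0, -1.7]
finger_gap: 0.579
finger_force: 30.0
```

```bash
python3 - <<'E'
from h import *
c,p,s=look('scene')
print(s['tool_pos'],s['tcp_rot'],np.round(s['q'],2),s['time_s'],s['finger_gap'],s['finger_force'],s['ft_force'])
q=sel(p,.33,.45,.18,.28,.11,.2);print(np.percentile(q[:,2],[1,5]), )
d=plan([.5466,-.0697,.149],np.radians(-6.2),s=s)
plan([.5466,-.0697,.036],np.radians(-6.2),cmd=d)
E
```

```text
[0.38936997 0.23212073 0.15168039] [-3.12660952  0.29763879 -0.00379908] [-0.11  0.31 -0.57  2.11  0.24  0.78 -2.6 ] 6.775 0.5821953324196112 29.99959610402584 [-0.00516225  0.26390263 -1.93295153]
[0.12307854 0.12851386]
shift [5.28 6.67 0.07] turn [-0.01 -0.03 -0.94]
shift [0.   0.   2.82] turn [0. 0. 0.]
```

Emit:
step_arm --moves '[[[0.7,0.9,0,0,0,0],[0.7,0.9,0,0,0,0],[0.8,1,0,0,0,0],[0.8,1,0,0,0,0],[0.8,1,0,0,0,0]]]'

```text
time_s: 7.4
tool_pos: [0.5013, 0.0128, 0.1503]
tcp_rot: [-3.127, 0.305, 0.001]
ft_force: [0.8, -0.3, -0.5]
finger_gap: 0.584
finger_force: 30.0
```

Emit:
step_arm --moves '[[[0.8,1,0,0,0,0],[0.68,0.87,0,0,0,0],[0,0,0.5,0,0,-0.94],[0,0,0.5,0,0,0],[0,0,0,0,0,0]]]'

```text
time_s: 8.02
tool_pos: [0.5431, -0.0704, 0.1087]
tcp_rot: [-3.136, 0.177, 0.006]
ft_force: [0.2, 0.1, -1.3]
finger_gap: 0.588
finger_force: 30.0
```

```bash
python3 - <<'E'
from h import *
c,p,s=look('top')
print(s['tool_pos'],s['tcp_rot'],np.round(s['q'],2),s['time_s'],s['finger_gap'],s['finger_force'])
c2,p2,s=look('scene')
i=cv2.cvtColor(c['frame'],cv2.COLOR_RGB2BGR)[130:250,230:390]
j=cv2.cvtColor(c2['frame'],cv2.COLOR_RGB2BGR)[150:270,290:450]
cv2.imwrite('pics/a2.png',np.hstack([cv2.resize(k,(400,300)) for k in(i,j)]))
d=plan([.5466,-.0697,.06],np.radians(-6.2),s=s)
plan([.5466,-.0697,.036],np.radians(-6.2),cmd=d)
E
```

```text
[ 0.54411521 -0.07033732  0.1097762 ] [-3.13616427e+00  1.76581863e-01  2.80118080e-03] [ 0.4   0.5  -0.42  1.92  0.28  0.77 -1.86] 8.075 0.5845110807822522 29.999681375920773
shift [ 0.04 -0.02  1.26] turn [-0.    0.   -0.05]
shift [0.  0.  0.6] turn [0. 0. 0.]
```

View pics/a2.png

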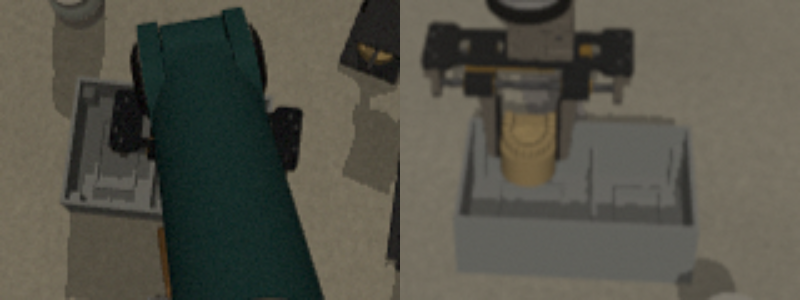

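The cast hangs over the wide nest (scene crop 527,160). I'll lower it gently.

Emit:
step_arm --moves '[[[0.06,-0.02,0.5,0,0,0],[0,0,0.5,0,0,0],[0,0,0.4,0,0,0],[0,0,0.2,0,0,0],[0,0,0.1,0,0,0]]]'

```text
time_s: 8.75
tool_pos: [0.5473, -0.0699, 0.0415]
tcp_rot: [-3.137, 0.176, 0.001]
ft_force: [0.1, 0.2, -2.3]
finger_gap: 0.581
finger_force: 30.0
```

Emit:
step_arm --moves '[[[0,0,0.06,0,0,0],[0,0,0.05,0,0,0],[0,0,0.03,0,0,0],[0,0,0,0,0,0]]]'

```text
time_s: 9.25
tool_pos: [0.5473, -0.07, 0.0365]
tcp_rot: [3.137, -0.176, 0.0]
ft_force: [-0.9, -0.2, -1.7]
finger_gap: 0.588
finger_force: 30.0
```

Emit:
step_arm --moves '[[[0,0,0.03,0,0,0],[0,0,0.02,0,0,0],[0,0,0,0,0,0]]]'

```text
time_s: 9.62
tool_pos: [0.5474, -0.07, 0.0352]
tcp_rot: [3.136, -0.176, 0.0]
ft_force: [-2.4, -0.1, 6.3]
finger_gap: 0.586
finger_force: 30.0
```

Emit:
step_arm --moves '[[[0,0,0,0,0,0],[0,0,0,0,0,0]]]' --hand 0.75

```text
time_s: 9.88
tool_pos: [0.5474, -0.07, 0.0344]
tcp_rot: [3.137, -0.176, 0.0]
ft_force: [0.4, 0.2, -0.2]
finger_gap: 0.743
finger_force: 0.0
```

```bash
python3 - <<'E'
from h import *
from station import *
s=sense();print(s['tool_pos'],s['tcp_rot'],s['finger_gap'],s['finger_force'],s['ft_force'],s['time_s'])
u=s['tool_pos'];r=-6.2
d=plan([u[0],u[1],.14],np.radians(r),s=s)
d=plan([.487,.379,.14],np.radians(r),cmd=d)
d=plan([.487,.379,.03],np.radians(20),cmd=d)
E
```

```text
[ 0.5473829  -0.07001775  0.0343884 ] [ 3.13664502e+00 -1.75952900e-01  4.27126894e-04] 0.7434442898185036 0.0 [ 0.40026799  0.16388709 -0.16907012] 9.875
shift [ 0.    0.   -2.64] turn [ 0.   -0.   -0.04]
shift [ -2.71 -11.     0.  ] turn [0. 0. 0.]
shift [0.   0.   2.75] turn [ 0.    0.   -5.24]
```

Emit:
step_arm --moves '[[[0,0,-0.3,0,0,0],[0,0,-0.8,0,0,0],[0,0,-1,0,0,0],[0,0,-0.54,0,0,0],[-0.25,-1,0,0,0,-0.24]]]'

```text
time_s: 10.5
tool_pos: [0.5438, -0.0321, 0.1427]
tcp_rot: [3.136, -0.152, 0.008]
ft_force: [-0.1, 1.0, 0.5]
finger_gap: 0.749
finger_force: 0.0
```

Emit:
step_arm --moves '[[[-0.23,-1,0,0,0,0],[-0.23,-1,0,0,0,0],[-0.23,-1,0,0,0,0],[-0.23,-1,0,0,0,0],[-0.23,-1,0,0,0,0]]]' --hand 0.8

```text
time_s: 11.12
tool_pos: [0.5141, 0.1756, 0.1408]
tcp_rot: [-3.138, 0.143, -0.002]
ft_force: [0.1, -0.5, 0.2]
finger_gap: 0.801
finger_force: 0.0
```

Emit:
step_arm --moves '[[[-0.23,-1,0,0,0,0],[-0.23,-1,0,0,0,0],[-0.23,-1,0,0,0,0],[-0.23,-1,0,0,0,0],[-0.23,-1,0,0,0,0]]]'

```text
time_s: 11.75
tool_pos: [0.4864, 0.3789, 0.1408]
tcp_rot: [-3.138, 0.143, -0.001]
ft_force: [0.6, -0.0, -0.4]
finger_gap: 0.799
finger_force: 0.0
```

Emit:
step_arm --moves '[[[0,0,0,0,0,-1],[0,0,0,0,0,-1],[0,0,0.3,0,0,-1],[0,0,0.3,0,0,-1],[0,0,0.3,0,0,-1]]]'

```text
time_s: 12.38
tool_pos: [0.4868, 0.3776, 0.1044]
tcp_rot: [-3.094, -0.544, -0.001]
ft_force: [0.5, -0.3, 0.6]
finger_gap: 0.802
finger_force: 0.0
```

```bash
python3 - <<'E'
from h import *
c,p,s=look('scene')
print(s['tool_pos'],s['tcp_rot'],np.round(s['q'],2),s['time_s'])
q=sel(p,.43,.54,.33,.43,.026,.05);print(rect(q),rect(sel(p,.43,.54,.33,.43,.038,.05)))
c,p,_=look('top')
a=sel(p,.49,.61,-.12,-.02,.02,.07);print('arch in box',rect(a),np.percentile(a[:,2],[5,50,95,99]))
for z in(.03,):
  d=plan([.487,.379,z],np.radians(20),s=s)
E
```

```text
[0.48602579 0.37687055 0.1026817 ] [ 3.09261540e+00  5.47521675e-01 -2.79174072e-03] [-0.3   0.65 -0.57  1.75  0.44  0.87 -2.29] 12.425
(array([489. , 378.5]), array([71.9, 36. ]), 21.4) (array([486. , 378.3]), array([64.4, 14.5]), 16.2)
arch in box (array([542.5, -68.7]), array([53.3, 73.8]), 89.4) [0.03270931 0.03816142 0.04838601 0.05101656]
shift [ 0.04 -0.04  1.82] turn [0.01 0.02 0.02]
```

Emit:
step_arm --moves '[[[0.04,-0.04,0.6,0,0,0],[0,0,0.6,0,0,0],[0,0,0.4,0,0,0],[0,0,0.2,0,0,0],[0,0,0,0,0,0]]]'

```text
time_s: 13.1
tool_pos: [0.4873, 0.3797, 0.0315]
tcp_rot: [3.095, 0.54, -0.001]
ft_force: [-0.3, 1.0, -0.2]
finger_gap: 0.803
finger_force: 0.0
```

Emit:
step_arm --moves '[[[0,0,0,0,0,0],[0,0,0,0,0,0],[0,0,0,0,0,0],[0,0,0,0,0,0],[0,0,0,0,0,0]]]' --hand 0.1

```text
time_s: 13.72
tool_pos: [0.4876, 0.3796, 0.0321]
tcp_rot: [3.095, 0.539, 0.0]
ft_force: [0.3, 0.6, 1.7]
finger_gap: 0.367
finger_force: 29.8
```

Emit:
step_arm --moves '[[[0,0,0,0,0,0]]]'

```text
time_s: 13.85
tool_pos: [0.4876, 0.3797, 0.0322]
tcp_rot: [3.095, 0.54, 0.0]
ft_force: [-1.0, -0.4, 2.2]
finger_gap: 0.364
finger_force: 29.8
```

Emit:
step_arm --moves '[[[0,0,-0.3,0,0,0],[0,0,-0.8,0,0,0],[0,0,-1,0,0,0],[0,0,-0.9,0,0,0],[0,0,0,0,0,0]]]'

```text
time_s: 14.48
tool_pos: [0.4888, 0.3811, 0.1555]
tcp_rot: [-3.092, -0.539, -0.009]
ft_force: [-0.4, 0.8, -2.0]
finger_gap: 0.367
finger_force: 29.8
```

```bash
python3 - <<'E'
from h import *
c,p,s=look('scene')
print(s['tool_pos'],s['tcp_rot'],np.round(s['q'],2),s['time_s'],s['finger_gap'],s['finger_force'])
q=sel(p,.43,.54,.33,.43,.08,.16);q=q[q[:,0]>s['tool_pos'][0]-.04];print(np.percentile(q[:,2],[1,5,50]))
d=plan([.5587,.0421,.15],np.radians(20),s=s)
d=plan([.5587,.0421,.036],np.radians(-6.2),cmd=d)
E
```

```text
[0.48796367 0.37997058 0.15334301] [-3.09406209 -0.53940694 -0.0036774 ] [-0.27  0.59 -0.61  1.72  0.4   0.96 -2.26] 14.525 0.36770612973246475 29.774168729782104
[0.12447229 0.12623976 0.14733675]
shift [-1.19  8.55  0.08] turn [-0.01 -0.03 -0.04]
shift [0.   0.   2.85] turn [0.   0.   5.24]
```

Emit:
step_arm --moves '[[[-0.13,0.9,0,0,0,0],[-0.13,0.96,0,0,0,0],[-0.13,0.96,0,0,0,0],[-0.13,0.96,0,0,0,0],[-0.13,0.96,0,0,0,0]]]'

```text
time_s: 15.15
tool_pos: [0.5263, 0.1906, 0.1504]
tcp_rot: [3.094, 0.54, -0.005]
ft_force: [-0.4, -0.3, -0.9]
finger_gap: 0.366
finger_force: 29.8
```

Emit:
step_arm --moves '[[[-0.13,0.96,0,0,0,0],[-0.13,0.96,0,0,0,0],[-0.13,0.96,0,0,0,0],[-0.15,0.93,0,0,0,0],[0,0,0,0,0,1]]]'

```text
time_s: 15.78
tool_pos: [0.5578, 0.0371, 0.1499]
tcp_rot: [3.116, 0.391, -0.006]
ft_force: [-0.3, 0.6, -0.8]
finger_gap: 0.366
finger_force: 29.8
```

Emit:
step_arm --moves '[[[0,0,0.2,0,0,1],[0,0,0.2,0,0,1],[0,0,0.3,0,0,1],[0,0,0.2,0,0,1.0],[0,0,0,0,0,0.2]]]'

```text
time_s: 16.4
tool_pos: [0.5569, 0.0415, 0.1141]
tcp_rot: [3.136, -0.17, -0.006]
ft_force: [0.2, -1.1, -0.9]
finger_gap: 0.367
finger_force: 29.8
```

```bash
python3 - <<'E'
from h import *
from station import *
s=sense();print(s['tool_pos'],s['tcp_rot'],np.round(s['q'],2),s['time_s'])
d=plan([.5585,.0421,.060],np.radians(-6.2),s=s)
d=plan([.5585,.0421,.0372],np.radians(-6.2),cmd=d)
p=cloud(dict(np.load('top0.npz')))
# check nest ribs: points ~14mm high inside box, box frame
a=np.radians(-6.2);R=np.array([[np.cos(a),np.sin(a)],[-np.sin(a),np.cos(a)]])
b=np.c_[(p[:,:2]-[.5517,-.0225])@R.T,p[:,2]]
m=sel(b,-.069,.069,-.109,.109,.0105,.018)
for n,(y0,y1) in dict(wide=(-.1,.0),narrow=(.03,.1)).items():
    k=m[(m[:,1]>y0)&(m[:,1]<y1)&(abs(m[:,0])<.052)];print(n,len(k),np.round(np.percentile(k[:,:2],[3,97],axis=0)*1000,1))
E
```

```text
[0.55692485 0.04151262 0.11410596] [ 3.13636503 -0.17005606 -0.0061667 ] [ 0.23  0.52 -0.46  1.89  0.31  0.8  -2.08] 16.4
shift [ 0.04 -0.02  1.35] turn [ 0.01  0.04 -0.  ]
shift [0.   0.   0.57] turn [0. 0. 0.]
wide 143 [[-43.7 -82.2]
 [ 42.4 -13.1]]
narrow 118 [[-43.1  40.1]
 [ 42.5  89.4]]
```

Rib positions agree with the box pose. Next I'll lower the quadrant cast.

Emit:
step_arm --moves '[[[0.03,-0.02,0.5,0,0,0],[0,0,0.5,0,0,0],[0,0,0.4,0,0,0],[0,0,0.25,0,0,0],[0,0,0.13,0,0,0]]]'

```text
time_s: 17.02
tool_pos: [0.5595, 0.0424, 0.0439]
tcp_rot: [3.137, -0.17, -0.001]
ft_force: [0.2, 0.3, -0.9]
finger_gap: 0.367
finger_force: 29.8
```

Emit:
step_arm --moves '[[[0,0,0.05,0,0,0],[0,0,0.04,0,0,0],[0,0,0,0,0,0]]]'

```text
time_s: 17.4
tool_pos: [0.56, 0.0424, 0.0415]
tcp_rot: [3.137, -0.17, 0.001]
ft_force: [-0.0, -0.5, -1.6]
finger_gap: 0.37
finger_force: 29.8
```

Emit:
step_arm --moves '[[[0,0,0.05,0,0,0],[0,0,0.04,0,0,0],[0,0,0.02,0,0,0],[0,0,0,0,0,0]]]'

```text
time_s: 17.9
tool_pos: [0.5597, 0.0423, 0.0371]
tcp_rot: [3.137, -0.17, -0.0]
ft_force: [-1.7, -0.5, 4.7]
finger_gap: 0.367
finger_force: 29.8
```

Emit:
step_arm --moves '[[[0,0,0,0,0,0],[0,0,0,0,0,0]]]' --hand 0.48

```text
time_s: 18.15
tool_pos: [0.5598, 0.0424, 0.0367]
tcp_rot: [-3.137, 0.17, -0.0]
ft_force: [0.6, 0.0, -0.4]
finger_gap: 0.478
finger_force: 0.0
```

Emit:
step_arm --moves '[[[0,0,-0.3,0,0,0],[0,0,-0.8,0,0,0],[0,0,-1,0,0,0],[0,0,-1,0,0,-1],[0,0,-1,0,0,-1]]]'

```text
time_s: 18.77
tool_pos: [0.5597, 0.0425, 0.2029]
tcp_rot: [3.14, 0.109, 0.001]
ft_force: [0.1, 0.7, -1.2]
finger_gap: 0.479
finger_force: 0.0
```

```bash
cat >> h.py <<'E'
n=np.array([.0778,.496,.865]);n/=np.linalg.norm(n)
PC=np.array([.502,-.3658,.0614])
tx=np.array([n[0],n[1],0]);tx-=n*(tx@n);tx/=np.linalg.norm(tx)
RD=Ro.from_matrix(np.c_[tx,np.cross(-n,tx),-n])
E
python3 - <<'E'
from h import *
from station import *
s=sense();print(s['tool_pos'],s['tcp_rot'],s['finger_gap'],np.round(s['q'],2),s['time_s'])
h=Ro.from_rotvec(s['tcp_rot']).as_matrix()[:,0];h=np.arctan2(h[1],h[0]);print(np.degrees(h))
pre=PC+n*.105; print(pre,RD.as_matrix())
d=plan(pre,h,s=s)
d=plan(pre,np.radians(81.1),cmd=d)
d=plan(pre,R=RD,cmd=d)
E
```

```text
[0.5597109  0.04248502 0.20290581] [3.13954954e+00 1.08623812e-01 1.33884220e-03] 0.4791095167229442 [ 0.3   0.42 -0.55  1.82  0.26  0.97 -1.86] 18.775
3.9631237931115972
[ 0.5101678  -0.31372765  0.15221166] [[ 1.34020837e-01  9.87920722e-01 -7.77885721e-02]
 [ 8.54425902e-01 -1.54960146e-01 -4.95927144e-01]
 [-5.01990830e-01 -5.55111512e-17 -8.64872942e-01]]
shift [-1.85  8.8   1.27] turn [ 0.   -0.01 -0.  ]
shift [0. 0. 0.] turn [  0.     0.   -15.43]
shift [0. 0. 0.] turn [ 0.   -6.03  0.  ]
```

Emit:
step_arm --moves '[[[-0.2,0.96,0,0,0,0],[-0.2,0.98,0,0,0,0],[-0.2,0.98,0,0,0,0],[-0.2,0.98,0,0,0,0],[-0.21,0.98,0.2,0,0,0]]]' --hand 0.6

```text
time_s: 19.4
tool_pos: [0.5326, -0.1563, 0.1941]
tcp_rot: [3.139, 0.104, 0.004]
ft_force: [0.4, -0.7, 0.0]
finger_gap: 0.605
finger_force: 0.0
```

Emit:
step_arm --moves '[[[-0.21,0.98,0.27,0,0,0],[-0.21,0.98,0.27,0,0,0],[-0.21,0.98,0.27,0,0,0],[-0.21,0.98,0.26,0,0,0],[0,0,0,0,0,-1]]]'

```text
time_s: 20.02
tool_pos: [0.5072, -0.3178, 0.1495]
tcp_rot: [3.132, 0.234, -0.003]
ft_force: [-0.1, 0.5, 0.5]
finger_gap: 0.604
finger_force: 0.0
```

Emit:
step_arm --moves '[[[0,0,0,0,0,-1],[0,0,0,0,0,-1],[0,0,0,0,0,-1],[0,0,0,0,0,-1],[0,0,0,0,0,-1]]]'

```text
time_s: 20.65
tool_pos: [0.5092, -0.3138, 0.1508]
tcp_rot: [3.004, 0.917, 0.001]
ft_force: [0.8, 0.1, -0.5]
finger_gap: 0.602
finger_force: 0.0
```

Emit:
step_arm --moves '[[[0,0,0,0,0,-1],[0,0,0,0,0,-1],[0,0,0,0,0,-1],[0,0,0,0,0,-1],[0,0,0,0,0,-1]]]'

```text
time_s: 21.28
tool_pos: [0.5092, -0.3139, 0.1508]
tcp_rot: [2.734, 1.545, 0.0]
ft_force: [0.4, -0.7, 0.1]
finger_gap: 0.602
finger_force: 0.0
```

Emit:
step_arm --moves '[[[0,0,0,0,0,-1],[0,0,0,0,0,-1],[0,0,0,0,0,-1],[0,0,0,0,0,-1],[0,0,0,0,0,-0.43]]]'

```text
time_s: 21.9
tool_pos: [0.5092, -0.3139, 0.1506]
tcp_rot: [2.389, 2.04, 0.0]
ft_force: [-0.3, -0.5, 0.5]
finger_gap: 0.599
finger_force: 0.0
```

Emit:
step_arm --moves '[[[0,0,0,0,-1,0],[0,0,0,0,-1,0],[0,0,0,0,-1,0],[0,0,0,0,-1,0],[0,0,0,0,-1,0]]]'

```text
time_s: 22.52
tool_pos: [0.5094, -0.3137, 0.1508]
tcp_rot: [2.143, 1.827, -0.477]
ft_force: [0.0, 0.3, -0.1]
finger_gap: 0.603
finger_force: 0.0
```

Emit:
step_arm --moves '[[[0,0,0,0,-1,0],[0,0,0,0,0,0],[0,0,0,0,0,0]]]'

```text
time_s: 22.9
tool_pos: [0.5092, -0.3142, 0.1504]
tcp_rot: [2.092, 1.782, -0.559]
ft_force: [-0.3, -0.2, 0.6]
finger_gap: 0.603
finger_force: 0.0
```

```bash
python3 - <<'E'
from h import *
c,p,s=look('scene')
print(s['tool_pos'],s['tcp_rot'],s['finger_gap'],np.round(s['q'],2),s['time_s'])
d=plan(PC+n*.105,R=RD,s=s)
d=plan(PC+n*.026,R=RD,cmd=d)
c2,p2,_=look('top')
for q in(p,p2):
  r=q-PC;e=np.c_[r@-tx,r@np.cross(n,-tx),r@n];f=sel(e,-.05,.05,-.03,.03,.02,.0385);print(len(f),np.round(f.mean(0),4),rect(f),rect(sel(e,-.1,.1,-.15,.15,-.003,.003)))
i=cv2.cvtColor(c2['frame'],cv2.COLOR_RGB2BGR)[140:260,340:500]
j=cv2.cvtColor(c['frame'],cv2.COLOR_RGB2BGR)[140:260,150:310]
cv2.imwrite('pics/a3.png',np.hstack([cv2.resize(k,(400,300)) for k in(i,j)]))
E
```

```text
[ 0.50904716 -0.31464258  0.15043537] [ 2.09220032  1.78138617 -0.55929159] 0.6049955858561596 [ 0.62  0.53 -0.49  1.9   0.96  1.01 -0.61] 22.95
shift [ 0.    0.02 -0.05] turn [-0.02 -0.03 -0.05]
shift [-0.   -0.    1.98] turn [0. 0. 0.]
165 [0.0001 0.0036 0.0308] (array([-0.3,  2.2]), array([12.9, 59. ]), 88.4) (array([0.4, 1.1]), array([217.7, 134.7]), 90.0)
80 [ 0.0064 -0.0017  0.0331] (array([ 3.3, -1.2]), array([53.9,  9.9]), 0.8) (array([ 7.9, -1.4]), array([123.2, 211.5]), 0.6)
```

View pics/a3.png

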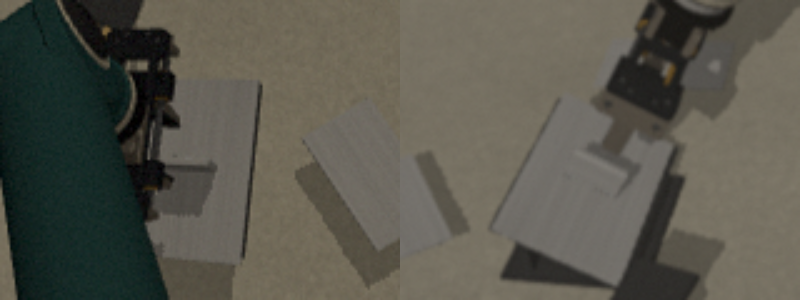

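The image shows the open jaws above the fin (crop 190,165 left; 610,170 right), centred on it. I'll descend along the normal and grip.

Emit:
step_arm --moves '[[[0,0,0.6,0,0,0],[0,0,0.6,0,0,0],[0,0,0.4,0,0,0],[0,0,0.3,0,0,0],[0,0,0,0,0,0]]]'

```text
time_s: 23.62
tool_pos: [0.5024, -0.3516, 0.083]
tcp_rot: [2.092, 1.784, -0.562]
ft_force: [0.2, -0.2, -0.5]
finger_gap: 0.6
finger_force: 0.0
```

Emit:
step_arm --moves '[[[0,0,0,0,0,0],[0,0,0,0,0,0],[0,0,0,0,0,0],[0,0,0,0,0,0],[0,0,0,0,0,0]]]' --hand 0

```text
time_s: 24.25
tool_pos: [0.5037, -0.351, 0.0844]
tcp_rot: [2.09, 1.783, -0.559]
ft_force: [0.8, 0.5, -1.1]
finger_gap: 0.104
finger_force: 30.0
```

Emit:
step_arm --moves '[[[0,0,0,0,0,0],[0,0,0,0,0,0]]]'

```text
time_s: 24.5
tool_pos: [0.5036, -0.3511, 0.0843]
tcp_rot: [2.09, 1.783, -0.559]
ft_force: [1.0, 0.5, 0.7]
finger_gap: 0.104
finger_force: 30.0
```

```bash
python3 - <<'E'
from h import *
from station import *
s=sense();print(s['tool_pos'],s['tcp_rot'],s['finger_gap'],s['finger_force'],np.round(s['q'],2),s['time_s'],s['ft_force'])
T=Ro.from_rotvec(s['tcp_rot']);print('TCP rel plate top centre (upslope, y, n)',(s['tool_pos']-PC)@np.c_[-tx,np.cross(n,-tx),n])
E
```

```text
[ 0.50361499 -0.35109841  0.08434934] [ 2.08962011  1.78333609 -0.55913663] 0.1043272494830034 30.00075727701187 [ 0.63  0.64 -0.43  1.91  1.07  0.91 -0.68] 24.5 [0.97940293 0.47768431 0.71912882]
TCP rel plate top centre (upslope, y, n) [-0.0012575  -0.00068268  0.02726481]
```

Emit:
step_arm --moves '[[[0,0,-0.2,0,0,0],[0,0,-0.4,0,0,0],[0,0,-0.6,0,0,0],[0,0,-0.7,0,0,0],[0,0,-0.5,0,0,0]]]'

```text
time_s: 25.12
tool_pos: [0.5117, -0.3024, 0.1697]
tcp_rot: [2.089, 1.783, -0.558]
ft_force: [-0.2, 0.6, -2.4]
finger_gap: 0.106
finger_force: 30.0
```

Emit:
step_arm --moves '[[[0,0,0,0,1,0],[0,0,0,0,1,0],[0,0,0,0,1,0],[0,0,0,0,1,0],[0,0,0,0,1,0]]]'

```text
time_s: 25.75
tool_pos: [0.5107, -0.3035, 0.1684]
tcp_rot: [2.346, 2.003, -0.1]
ft_force: [0.1, -0.2, -2.3]
finger_gap: 0.108
finger_force: 30.0
```

Emit:
step_arm --moves '[[[0,0,0,0,1,0],[0,0,0,0,0,0],[0,0,0,0,0,0]]]'

```text
time_s: 26.12
tool_pos: [0.5107, -0.3031, 0.1676]
tcp_rot: [2.389, 2.04, -0.002]
ft_force: [-0.6, -0.2, -2.1]
finger_gap: 0.104
finger_force: 30.0
```

```bash
cat >> h.py <<'E'
def plate(p,s,verbose=True):
    "fit plate in tool frame"
    r=Ro.from_rotvec(s['tcp_rot']).inv().apply(p-np.array(s['tool_pos']))
    m=sel(r,-.085,.085,-.125,.125,.018,.04)
    zt=np.median(m[:,2]);A=np.c_[m[:,:2],np.ones(len(m))]
    k=abs(m[:,2]-zt)<.008
    for _ in range(5):
        f=np.linalg.lstsq(A[k],m[k,2],rcond=None)[0];k=abs(m[:,2]-A@f)<.003
    print('plane z(tool)',f.round(4),k.sum(),rect(m[k]),np.round(np.percentile(m[k],[.5,99.5],axis=0)*1000,1))
E
python3 - <<'E'
from h import *
c,p,s=look('scene');c2,p2,_=look('top')
print(s['tool_pos'],s['tcp_rot'],s['finger_gap'],s['finger_force'],np.round(s['q'],2),s['time_s'])
plate(p,s);plate(p2,s)
d=plan([.5517,-.0225,.165],np.radians(81.1),s=s)
plan([.5517,-.0225,.165],np.radians(-6.2),cmd=d)
E
```

```text
[ 0.5108949  -0.30267498  0.16759097] [ 2.38760511e+00  2.04093972e+00 -1.49871985e-03] 0.1043301466387556 29.999717473983765 [ 1.01  0.56 -0.71  1.76  0.44  0.98 -0.03] 26.175
plane z(tool) [ 0.0009 -0.0006  0.0273] 2391 (array([-1. , -0.9]), array([134., 216.]), 0.3) [[ -66.6 -105.9   24.5]
 [  64.6  105.7   30.1]]
plane z(tool) [-0.0028  0.0015  0.0273] 1719 (array([ 2.2, -1.8]), array([212.4, 126.4]), 89.8) [[ -59.1 -107.7   24.3]
 [  64.9  102.9   30.1]]
shift [ 7.08 -0.08  0.06] turn [-0.    0.01 -0.01]
shift [0. 0. 0.] turn [ 0.    0.   17.46]
```

Emit:
step_arm --moves '[[[0.7,0,0,0,0,0],[1,0,0,0,0,0],[1,0,0,0,0,0],[1,0,0,0,0,0],[1,0,0,0,0,0]]]'

```text
time_s: 26.85
tool_pos: [0.5405, -0.1159, 0.1676]
tcp_rot: [2.387, 2.041, -0.001]
ft_force: [0.3, 0.6, -2.4]
finger_gap: 0.107
finger_force: 30.0
```

Emit:
step_arm --moves '[[[1,-0.08,0,0,0,0],[0.9,0,0,0,0,0],[0.48,0,0,0,0,0.5],[0,0,0,0,0,1],[0,0,0,0,0,1]]]'

```text
time_s: 27.48
tool_pos: [0.5519, -0.0221, 0.1675]
tcp_rot: [2.597, 1.766, -0.001]
ft_force: [0.1, -0.5, -2.0]
finger_gap: 0.104
finger_force: 30.0
```

Emit:
step_arm --moves '[[[0,0,0,0,0,1],[0,0,0,0,0,1],[0,0,0,0,0,1],[0,0,0,0,0,1],[0,0,0,0,0,1]]]'

```text
time_s: 28.1
tool_pos: [0.5519, -0.0225, 0.1675]
tcp_rot: [2.918, 1.161, -0.0]
ft_force: [-0.4, 0.3, -1.4]
finger_gap: 0.107
finger_force: 30.0
```

Emit:
step_arm --moves '[[[0,0,0,0,0,1],[0,0,0,0,0,1],[0,0,0,0,0,1],[0,0,0,0,0,1],[0,0,0,0,0,1]]]'

```text
time_s: 28.72
tool_pos: [0.5519, -0.0225, 0.1676]
tcp_rot: [3.1, 0.502, 0.0]
ft_force: [-0.0, 0.2, -2.7]
finger_gap: 0.106
finger_force: 30.0
```

Emit:
step_arm --moves '[[[0,0,0,0,0,1],[0,0,0,0,0,1],[0,0,0,0,0,1],[0,0,0,0,0,1],[0,0,0,0,0,0.96]]]'

```text
time_s: 29.35
tool_pos: [0.5519, -0.0224, 0.1675]
tcp_rot: [3.136, -0.175, 0.0]
ft_force: [-0.0, -0.1, -1.7]
finger_gap: 0.106
finger_force: 30.0
```

Emit:
step_arm --moves '[[[0,0,0.3,0,0,0],[0,0,0,0,0,0],[0,0,0,0,0,0]]]'

```text
time_s: 29.72
tool_pos: [0.552, -0.0234, 0.155]
tcp_rot: [-3.137, 0.173, 0.001]
ft_force: [-0.2, -0.1, -2.6]
finger_gap: 0.105
finger_force: 30.0
```

```bash
python3 - <<'E'
from h import *
c,p,s=look('scene')
print(s['tool_pos'],s['tcp_rot'],s['finger_gap'],s['finger_force'],np.round(s['q'],2),s['time_s'])
plate(p,s)
T=Ro.from_rotvec(s['tcp_rot']).as_matrix();print('heading',np.degrees(np.arctan2(T[1,0],T[0,0])))
b=sel(p,.43,.68,-.16,.12,.071,.08);print('box',rect(b))
d=plan([.5517,-.0225,.12],np.radians(-6.2),s=s)
plan([.5517,-.0225,.0815],np.radians(-6.2),cmd=d)
j=c['frame'][140:290,260:460,::-1]
cv2.imwrite('pics/a4.png',cv2.resize(j,(600,450)))
E
```

```text
[ 0.55218136 -0.02350037  0.15520745] [-3.13675739e+00  1.73135939e-01  2.03159016e-04] 0.10585194055016517 29.999498426914215 [ 0.32  0.44 -0.42  1.89  0.23  0.86 -1.9 ] 29.775
plane z(tool) [0.0006 0.0006 0.0274] 2918 (array([-1.5, -0. ]), array([137.1, 211.8]), 0.1) [[ -67.8 -104.9   24.7]
 [  64.9  105.1   30.2]]
heading -6.31856493973762
box (array([558.3, -23.1]), array([230.1, 145. ]), 83.9)
shift [-0.01 -0.02  0.88] turn [-0.    0.   -0.02]
shift [0.   0.   0.96] turn [0. 0. 0.]
```

View pics/a4.png

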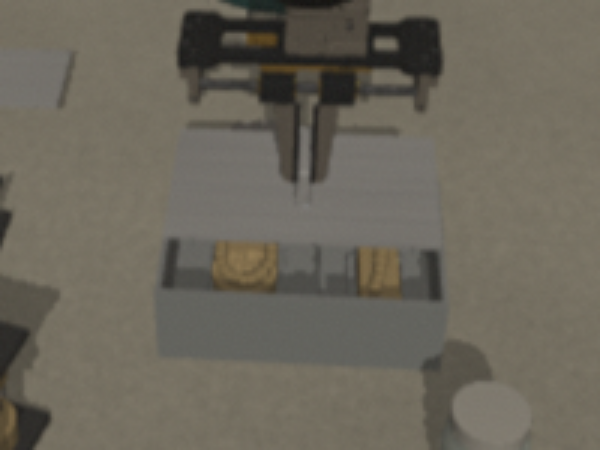

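The casts lie flat in their nests (crop 246,265 and 380,270), and the plate is level and aligned over the box. I'll lower it.

Emit:
step_arm --moves '[[[0.02,-0.02,0.5,0,0,0],[0,0,0.4,0,0,0],[0,0,0.25,0,0,0],[0,0,0.15,0,0,0],[0,0,0.1,0,0,0]]]'

```text
time_s: 30.4
tool_pos: [0.5532, -0.023, 0.0991]
tcp_rot: [-3.137, 0.174, -0.0]
ft_force: [-0.3, -0.5, -1.2]
finger_gap: 0.102
finger_force: 30.0
```

Emit:
step_arm --moves '[[[0,0,0.1,0,0,0],[0,0,0.1,0,0,0],[0,0,0.08,0,0,0],[0,0,0,0,0,0]]]'

```text
time_s: 30.9
tool_pos: [0.5529, -0.023, 0.0879]
tcp_rot: [3.137, -0.174, -0.001]
ft_force: [-0.2, -0.1, -2.5]
finger_gap: 0.108
finger_force: 30.0
```

Emit:
step_arm --moves '[[[0,0,0.07,0,0,0],[0,0,0.05,0,0,0],[0,0,0.03,0,0,0],[0,0,0,0,0,0]]]'

```text
time_s: 31.4
tool_pos: [0.553, -0.023, 0.082]
tcp_rot: [3.137, -0.174, -0.0]
ft_force: [1.0, -0.3, -1.5]
finger_gap: 0.108
finger_force: 30.0
```

Emit:
step_arm --moves '[[[0,0,0.03,0,0,0],[0,0,0.02,0,0,0],[0,0,0,0,0,0]]]'

```text
time_s: 31.78
tool_pos: [0.5532, -0.023, 0.0811]
tcp_rot: [3.136, -0.174, 0.001]
ft_force: [-2.6, -0.9, 6.7]
finger_gap: 0.108
finger_force: 30.0
```

Emit:
step_arm --moves '[[[0,0,0,0,0,0],[0,0,0,0,0,0]]]' --hand 0.35

```text
time_s: 32.02
tool_pos: [0.5533, -0.023, 0.0802]
tcp_rot: [-3.137, 0.175, -0.001]
ft_force: [-0.1, -0.0, 0.2]
finger_gap: 0.306
finger_force: 0.0
```

Emit:
step_arm --moves '[[[0,0,-0.3,0,0,0],[0,0,-0.7,0,0,0],[0,0,-1,0,0,0],[0,0,-0.3,0,0,0]]]'

```text
time_s: 32.52
tool_pos: [0.5546, -0.0229, 0.175]
tcp_rot: [3.137, -0.175, 0.008]
ft_force: [0.2, -0.4, -0.1]
finger_gap: 0.353
finger_force: 0.0
```

```bash
python3 - <<'E'
from h import *
c,p,s=look('scene')
print(s['tool_pos'],s['tcp_rot'],s['finger_gap'],np.round(s['q'],2),s['time_s'])
a=np.radians(-6.2);R=np.array([[np.cos(a),np.sin(a)],[-np.sin(a),np.cos(a)]])
b=np.c_[(p[:,:2]-[.5517,-.0225])@R.T,p[:,2]]
m=sel(b,-.068,.068,-.108,.108,.045,.062);m=m[abs(m[:,1])>.03]
f=np.linalg.lstsq(np.c_[m[:,:2],np.ones(len(m))],m[:,2],rcond=None)[0];print('plate',len(m),f,rect(m))
t=sel(p,.55,.69,.22,.33,.0155,.026);print('walls',rect(t))
t2=sel(p,.55,.69,.22,.33,.0065,.026);r=rect(t2);print('all',r)
hd=np.radians(-19.5);u=np.array([np.cos(hd),np.sin(hd)]);e=(t2[:,:2]-[.6,.2754])@np.c_[u,[-u[1],u[0]]]
print(np.round(np.percentile(e,[1,99],axis=0)*1000,1)); hh=e[e[:,0]>.036]; print('handle y',np.percentile(hh,[5,50,95],axis=0)*1000)
g=np.array([.6,.2754])+u*.003
d=plan([*g,.165],np.radians(-6.2),s=s)
plan([*g,.10],hd,cmd=d)
E
```

```text
[ 0.55465028 -0.02298084  0.17524061] [ 3.13644684 -0.17470812  0.00781249] 0.348927432152155 [ 0.32  0.42 -0.43  1.87  0.22  0.9  -1.89] 32.575
plate 1924 [0.00144854 0.00033554 0.05404714] (array([-8.1, -0.6]), array([214.7, 119.9]), 89.9)
walls (array([617.3, 269.2]), array([ 55.2, 100.7]), 70.1)
all (array([620. , 268.2]), array([ 55.2, 106.5]), 70.1)
[[-30.6 -27.5]
 [ 73.   26.9]]
handle y [[37.41573704 -7.81625612]
 [54.76463241 -0.24617036]
 [72.01918374  6.74568481]]
shift [ 0.37 -7.52  0.26] turn [ 0.   -0.06 -0.04]
shift [0.   0.   1.62] turn [0.   0.   2.66]
```

The divider is level with its top at 54 mm, which is home. The tray fit is consistent with the given sizes, so I'll go to the tray.

Emit:
step_arm --moves '[[[0.04,-0.9,0,0,0,0],[0.04,-0.95,0,0,0,0],[0.04,-0.95,0,0,0,0],[0.04,-0.95,0,0,0,0],[0.05,-0.95,0,0,0,0]]]' --hand 0.85

```text
time_s: 33.2
tool_pos: [0.5817, 0.1638, 0.1708]
tcp_rot: [3.136, -0.175, -0.003]
ft_force: [0.1, 0.3, -0.7]
finger_gap: 0.849
finger_force: 0.0
```

Emit:
step_arm --moves '[[[0.06,-0.95,0,0,0,0],[0.05,-0.95,0,0,0,0],[0.05,-0.92,0,0,0,0.66],[0,0,0.6,0,0,1],[0,0,0.6,0,0,1]]]'

```text
time_s: 33.83
tool_pos: [0.6004, 0.2747, 0.1221]
tcp_rot: [3.094, -0.539, -0.002]
ft_force: [-0.4, -0.0, -0.8]
finger_gap: 0.849
finger_force: 0.0
```

Emit:
step_arm --moves '[[[0,0,0.6,0,0,0],[0,0,0,0,0,0],[0,0,0,0,0,0]]]'

```text
time_s: 34.2
tool_pos: [0.6012, 0.2745, 0.1003]
tcp_rot: [-3.095, 0.536, 0.0]
ft_force: [1.3, -0.1, 0.7]
finger_gap: 0.849
finger_force: 0.0
```

```bash
python3 - <<'E'
from h import *
c,p,s=look('scene')
print(s['tool_pos'],s['tcp_rot'],s['finger_gap'],np.round(s['q'],2),s['time_s'])
t2=sel(p,.55,.69,.22,.33,.0065,.026);print('all',rect(t2))
hd=np.radians(-19.7);u=np.array([np.cos(hd),np.sin(hd)]);g=np.array([.6,.2754])+u*.003
plan([*g,.022],hd,s=s)
E
```

```text
[0.60159894 0.27461295 0.1008278 ] [-3.09463358e+00  5.36441025e-01 -1.37331899e-03] 0.85160915560271 [-0.22  0.67 -0.37  1.65  0.29  0.88 -2.62] 34.25
all (array([619.8, 268.2]), array([ 55.3, 106.6]), 70.5)
shift [ 0.03 -0.    1.97] turn [-0.01 -0.01  0.01]
```

Emit:
step_arm --moves '[[[0.03,0,0.6,0,0,0],[0,0,0.6,0,0,0],[0,0,0.5,0,0,0],[0,0,0.24,0,0,0],[0,0,0,0,0,0]]]'

```text
time_s: 34.88
tool_pos: [0.6021, 0.2739, 0.0222]
tcp_rot: [3.095, -0.536, -0.001]
ft_force: [-0.2, -0.4, 0.2]
finger_gap: 0.852
finger_force: 0.0
```

Emit:
step_arm --moves '[[[0,0,0,0,0,0],[0,0,0,0,0,0],[0,0,0,0,0,0],[0,0,0,0,0,0],[0,0,0,0,0,0]]]' --hand 0.4

```text
time_s: 35.5
tool_pos: [0.6028, 0.2742, 0.0232]
tcp_rot: [-3.095, 0.537, -0.002]
ft_force: [-0.6, -0.7, 5.0]
finger_gap: 0.596
finger_force: 30.0
```

```bash
python3 - <<'E'
from station import *
s=sense();print(s['tool_pos'],s['finger_gap'],s['finger_force'],s['ft_force'])
E
```

```text
[0.60276072 0.27417033 0.02323149] 0.596106136149012 30.001351833343506 [-0.57382435 -0.70660698  5.00437812]
```

Emit:
step_arm --moves '[[[0,0,-0.2,0,0,0],[0,0,-0.8,0,0,0],[0,0,-1,0,0,0],[0,0,-1,0,0,-1],[0,0,-0.5,0,0,-1]]]'

```text
time_s: 36.12
tool_pos: [0.6028, 0.2743, 0.165]
tcp_rot: [-3.13, 0.26, -0.004]
ft_force: [0.3, 0.6, -1.0]
finger_gap: 0.597
finger_force: 30.0
```

Emit:
step_arm --moves '[[[0,0,0,0,0,-0.7],[0,0,0,0,0,0]]]'

```text
time_s: 36.38
tool_pos: [0.602, 0.2735, 0.1625]
tcp_rot: [3.137, -0.17, -0.001]
ft_force: [0.3, -0.2, -1.2]
finger_gap: 0.594
finger_force: 30.0
```

```bash
python3 - <<'E'
from h import *
c,p,s=look('scene')
print(s['tool_pos'],s['tcp_rot'],s['finger_gap'],s['finger_force'],np.round(s['q'],2),s['time_s'])
r=Ro.from_rotvec(s['tcp_rot']).inv().apply(p-s['tool_pos'])
for a,b in((-.035,-.012),(.012,.03),(.04,.08)):
  m=sel(r,a,b,-.03,.03,-.005,.04);print(len(m),np.percentile(m[:,2],[5,50,95]).round(4))
d=plan([.540,.0366,.165],np.radians(-6.2),s=s)
plan([.540,.0366,.078],np.radians(-6.2),cmd=d)
E
```

```text
[0.60191396 0.2735139  0.16212742] [ 3.13638994e+00 -1.71065023e-01 -1.41507861e-03] 0.5966724381394108 29.999557435512543 [-0.17  0.61 -0.45  1.61  0.3   1.   -2.39] 36.425
96 [0.0034 0.0146 0.0216]
198 [0.0019 0.0092 0.0204]
82 [0.0081 0.01   0.0127]
shift [-0.89  6.06 -0.07] turn [ 0.01  0.01 -0.01]
shift [0.   0.   2.18] turn [0. 0. 0.]
```

Emit:
step_arm --moves '[[[-0.13,0.8,0,0,0,0],[-0.15,0.9,0,0,0,0],[-0.15,0.9,0,0,0,0],[-0.15,0.9,0,0,0,0],[-0.15,0.9,0,0,0,0]]]'

```text
time_s: 37.05
tool_pos: [0.5536, 0.1008, 0.162]
tcp_rot: [3.137, -0.171, -0.002]
ft_force: [-0.6, 0.4, -0.6]
finger_gap: 0.596
finger_force: 30.0
```

Emit:
step_arm --moves '[[[-0.1,0.9,0,0,0,0],[-0.06,0.76,0,0,0,0],[0,0,0.5,0,0,0],[0,0,0.3,0,0,0],[0,0,0,0,0,0]]]'

```text
time_s: 37.67
tool_pos: [0.54, 0.0372, 0.1294]
tcp_rot: [-3.137, 0.168, 0.004]
ft_force: [-0.6, 0.6, -1.1]
finger_gap: 0.597
finger_force: 30.0
```

```bash
python3 - <<'E'
from h import *
c,p,s=look('scene')
print(s['tool_pos'],s['tcp_rot'],s['time_s'])
d=plan([.540,.0366,.078],np.radians(-6.2),s=s)
cv2.imwrite('pics/a5.png',cv2.resize(c['frame'][140:290,260:460,::-1],(600,450)))
E
```

```text
[0.54057865 0.03744012 0.13010678] [-3.13685972e+00  1.67724787e-01  1.77421466e-03] 37.725
shift [-0.01  0.02  1.3 ] turn [-0.    0.01  0.02]
```

View pics/a5.png

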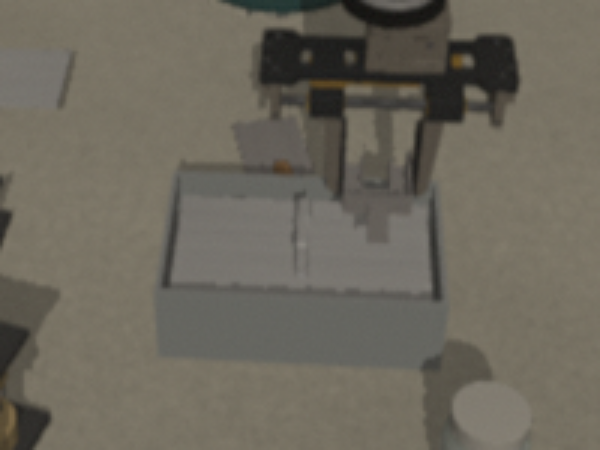

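The divider is seated inside the box, with its fin at crop (302,235), and the tray hangs over the right side at (377,205). I'll lower it.

Emit:
step_arm --moves '[[[-0.01,0.02,0.4,0,0,0],[0,0,0.35,0,0,0],[0,0,0.2,0,0,0],[0,0,0.15,0,0,0],[0,0,0.1,0,0,0]]]'

```text
time_s: 38.35
tool_pos: [0.5404, 0.0361, 0.0821]
tcp_rot: [-3.137, 0.169, 0.0]
ft_force: [-0.1, 0.6, -0.8]
finger_gap: 0.596
finger_force: 30.0
```

Emit:
step_arm --moves '[[[0,0,0.05,0,0,0],[0,0,0.03,0,0,0],[0,0,0,0,0,0]]]'

```text
time_s: 38.72
tool_pos: [0.5405, 0.036, 0.0794]
tcp_rot: [3.137, -0.169, 0.0]
ft_force: [-0.9, 0.1, 0.2]
finger_gap: 0.596
finger_force: 30.0
```

Emit:
step_arm --moves '[[[0,0,0.03,0,0,0],[0,0,0.02,0,0,0],[0,0,0,0,0,0]]]'

```text
time_s: 39.1
tool_pos: [0.5403, 0.036, 0.0773]
tcp_rot: [3.137, -0.169, -0.0]
ft_force: [-0.4, 0.7, -0.5]
finger_gap: 0.597
finger_force: 30.0
```

Emit:
step_arm --moves '[[[0,0,0.02,0,0,0],[0,0,0,0,0,0]]]'

```text
time_s: 39.35
tool_pos: [0.5404, 0.0359, 0.0772]
tcp_rot: [3.137, -0.169, 0.0]
ft_force: [-1.1, -0.5, 5.5]
finger_gap: 0.596
finger_force: 30.0
```

Emit:
step_arm --moves '[[[0,0,0,0,0,0],[0,0,0,0,0,0]]]' --hand 0.66

```text
time_s: 39.6
tool_pos: [0.5404, 0.036, 0.0764]
tcp_rot: [-3.137, 0.169, -0.0]
ft_force: [-0.6, -0.5, -0.8]
finger_gap: 0.659
finger_force: 0.0
```

Emit:
step_arm --moves '[[[0,0,-0.2,0,0,0],[0,0,-0.5,0,0,0],[0,0,-1,0,0,0],[0,0,-1,0,0,0],[0,0,-0.5,0,0,0]]]'

```text
time_s: 40.22
tool_pos: [0.5413, 0.0363, 0.2073]
tcp_rot: [-3.137, 0.169, -0.006]
ft_force: [0.2, -0.3, -0.3]
finger_gap: 0.665
finger_force: 0.0
```

```bash
python3 - <<'E'
from h import *
c,p,s=look('scene')
print(s['tool_pos'],s['time_s'],s['finger_gap'])
a=np.radians(-6.2);R=np.array([[np.cos(a),np.sin(a)],[-np.sin(a),np.cos(a)]])
b=np.c_[(p[:,:2]-[.5517,-.0225])@R.T,p[:,2]]
m=sel(b,-.068,.068,-.108,.108,.045,.0575);m=m[abs(m[:,1])>.012]
print('plate',np.linalg.lstsq(np.c_[m[:,:2],np.ones(len(m))],m[:,2],rcond=None)[0])
t=sel(b,-.068,.068,.012,.106,.062,.09);print('tray',rect(t),np.percentile(t[:,2],[5,50,95]))
o=dict(np.load('scene0.npz'));p0=cloud(o)
for nm,w in dict(art=(.65,.76,-.34,-.23,.01,.12),jar=(.7,.81,.05,.13,.01,.1),spat=(.29,.47,-.08,.01,.002,.03)).items(): print(nm,sel(p0,*w).mean(0).round(3),sel(p,*w).mean(0).round(3))
cv2.imwrite('pics/a6.png',cv2.resize(c['frame'][140:290,260:460,::-1],(600,450)))
E
```

```text
[0.54235349 0.03641927 0.20910484] 40.275 0.6595013670698647
plate [0.00241857 0.00150626 0.05413224]
tray (array([-7.9, 61.6]), array([119.9,  86.8]), 0.0) [0.06314769 0.06770995 0.07491613]
art [ 0.711 -0.28   0.078] [ 0.711 -0.28   0.077]
jar [0.765 0.089 0.062] [0.765 0.089 0.062]
spat [ 0.349 -0.033  0.005] [ 0.349 -0.033  0.005]
```

View pics/a6.png

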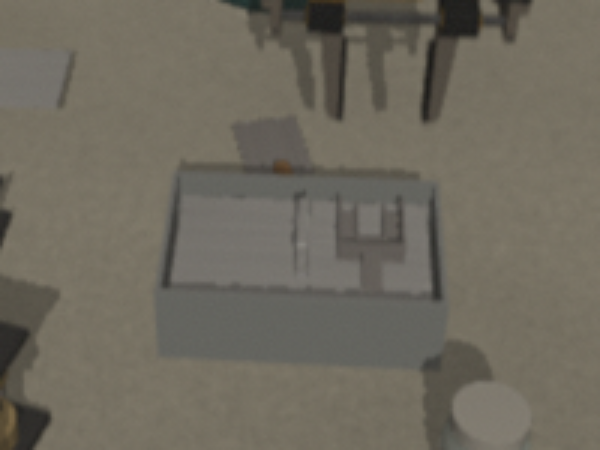

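The tray lies flat and channel-up on the level divider at crop (370,240). The bystanders haven't moved and the arm is clear, so I'm handing in.

```bash
python3 -c "
from station import *
print(sign_off())"
```

```text
the job is handed in; nothing more can be done
None
```

The case is packed and handed in at about 40 s: both casts are flat in their nests, the divider is level over them with its handle up, and the tray lies channel-up on it inside the walls; the articulator, jar and spatula have not moved.

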